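Open the right spares jar and hold its cap over the mouth

ROBOT

A 6-joint arm with a two-finger parallel gripper is mounted at the origin on the work surface. World frame = base frame: x ahead of the robot, y to its left, z up, the work surface at z = 0. Lengths are in mm, angles in degrees, forces in N, time in s.
With the tool pointing down it reaches from about 350 to 850 mm from the base axis. Payload 8.1 kg.
Tool frame: the origin (TCP) lies midway between the tips of the shut fingers; the grasp point (between the pads) lies grip_depth behind it (grip_depth is the distance from the TCP to the grasp point, in mm); z points along the fingers, y is the line along which they close (so a half turn about z gives the same grasp; the last joint's range is limited). The gripper opens to 85 mm and grips with 20 to 120 N. Pads are 22 mm wide; open, the fingers measure 114 mm over their backs; the gripper's body (76 mm by 85 mm) begins 54 mm behind the grasp point. The pads swing forward as they close: fully open they stand 13 mm farther back than shut.
Start: joints at [65.925, 7.471, 85.268, -0, 87.261, -4.893], TCP at [197.127, 566.698, 231.292] pointing down, gripper open.
Joint ranges: [-169.43, 169.43], [-51.17, 129.36], [1.28, 143.12], [-76.62, 256.62], [0, 156.53], [-152.29, 152.29]. Speed limits (degrees/s): [136.94, 136.94, 159.86, 180, 180, 180].

INTERFACE

Orientations are given as [roll, pitch, yaw] about the fixed x, y, z axes, in that order (R = Rz(yaw) Ry(pitch) Rx(roll)).
In Python, from bench import sense, snapshot, hand_in, grip_depth gives the robot as it stands. The module is installed in compiled form; this text tells all that it offers.
- The arm moves only by the tool apply_moves, never from a script. Its argument "series" is text: rows parted by semicolons, each of 5 numbers parted by spaces: the shift along the tool's x, y, z each as a share of 0.3 m, from -1 to 1, then the turn about the tool's z as a share of 2 rad, from -1 to 1, then the gripper's target within -1 to 1 (shut at 1, half-way at 0, fully open at -1). In form: tx ty tz twist gripper; .... A call has 1 to 5 rows; each row shifts and turns the commanded pose from where the row before left it, along the tool's axes as they then stand; what a row does not reach is not made up. A row lasts 1/12 s, in which the tool goes at most 41.7 mm and 7.16 degrees, less where a joint would pass 70% of its speed; a pose out of reach is approached as far as the arm can. A call with a number of a shift or a turn outside -1 to 1 is refused whole. A call with a gripper value outside its range is refused whole. The fingers move at their own pace and stop on an object; "squeeze" is the grip in N (left out, the last holds). Time passes only in rows, so rows that do not move let the fingers close. It gives the time, the measured TCP pose, the force, the opening and the grip force at its end, in the units of the state.
- sense(): the state, without advancing time (a new reading comes with each control period).
- snapshot(name): name is "side" or "top" or "wrist"; returns a dict with "frame" (420x560x3 uint8, blue, green, red), "depth" (420x560 float32, mm along the optical axis (not along the pixel's ray), 0 where there is no reading), "intrinsics" (3x3 intrinsics, pixels), "dist" ([k1, k2, p1, p2, k3] as OpenCV has them; the pictures are not rectified), "extrinsics" (4x4, takes a point from camera to world coordinates); the wrist camera has in their place "tool_from_camera" (4x4, takes a point from camera to tool coordinates, whose origin is the TCP and whose axes are the flange's). Camera axes: x right, y down, z forward; pixel columns grow to the right and rows downward; lengths in mm; the calibration is good to about 2 mm. A picture is of the moment at which its call begins: read the wrist's pose just before it.
- hand_in(): hands the job in; it is judged then, once.
The state is a dict: "time": time; "joint_pos": joint angles; "qd": joint speeds; "joint_efforts": joint torques, N m; "tool_pos": TCP position; "tcp_rot": TCP orientation; "ft_force": force on the tool from outside, world axes, zero at the start; "wrist_torque": the same for the moment, N m; "finger_gap": finger opening in mm; "grip_force": force on a finger pad.
Only numpy, scipy, OpenCV 4.12 (cv2) and the standard library are available. Lean on these libraries where they do the work, as an engineer would, in place of code of your own. Each camera call takes 0.05 s, during which the arm holds its last target. There are 200 camera calls.

TASK

Either a stack of chips or a mahjong tile has been left in the blue tray and is about to go back into its jar: chips live in the wide squat jar, tiles in the slim tall one. Open that one jar for me: press down on its cap to brace the jar against the table, twist the cap anticlockwise until the threads let go, lift it straight off and finish holding it level in the gripper just above the open mouth, about 2 cm clear, without letting go or putting it down. The jar stays standing where it is, the other jar stays closed, and everything else is left alone.

Things in the scene. Friction and masses are not known exactly. Their poses are not given: they have to be found in the camera images.
- tray: Blue plastic open tray, 120 x 160 mm, 24 mm high, floor and walls 3 mm, fixed. Origin: centre of its underside. One thing lies in it: the chip stack or the tile; the other lies on the coaster.
- coaster: Round cork coaster, 110 mm across, 3 mm thick, fixed, on the other side. Origin: centre of its underside.
- chips_mid (a point): Centre of the stack of chips: round, 39 mm across, 17 mm high, pale grey and white. In the tray or on the coaster.
- tile_mid (a point): Centre of the mahjong tile: white oblong block 36 x 26 x 20 mm, lying flat, with a thin wood-coloured back underneath. In the tray or on the coaster.
- wide: Wide squat jar, loose: white plastic, round body 78 mm across, shoulder at 50 mm, then a narrow neck; 80 mm tall to its mouth, 88 mm with cap. Origin: centre of its underside, z up. About 0.45 kg. Pressed onto the table through its cap (10 to 20 N; 5 N is barely enough) it stands fast; otherwise it spins along with the cap.
- wide_mouth (a point): Centre of the wide squat jar's mouth, 80 mm above its underside, on its axis, z up. Once free, the cap lifts straight off: its lower edge passes the mouth after 16 mm of lift.
- wide_cap_mid (a point): Centre (half-way up) of the wide squat jar's round knurled black screw cap, 60 mm in diameter, 24 mm high, 40 g; 76 mm above the table while closed; z up. Take it by its sides from above; 14 mm of bare neck lie below its lower edge. A springy seal (10 N) keeps it tight: pressing sinks it by 2 mm at most; twisting takes 0.2 N m.
- wide_cap_rim (a point): Point on the side of the wide squat jar's cap, 30 mm from its axis, half-way up, along the cap's own x axis. Turned anticlockwise (seen from above, relative to the jar) the cap lets go 0.7 to 1.0 rad from its start and meets a stop at 1.25 to 1.55 rad: a turn of 1.1 rad always frees it. Grip with 20 N or more.
- slim: Slim tall jar, loose: white plastic, round body 62 mm across, shoulder at 80 mm, then a narrow neck; 110 mm tall to its mouth, 118 mm with cap. Origin: centre of its underside, z up. About 0.35 kg. Pressed onto the table through its cap (10 to 20 N; 5 N is barely enough) it stands fast; otherwise it spins along with the cap.
- slim_mouth (a point): Centre of the slim tall jar's mouth, 110 mm above its underside, on its axis, z up. Once free, the cap lifts straight off: its lower edge passes the mouth after 16 mm of lift.
- slim_cap_mid (a point): Centre (half-way up) of the slim tall jar's round knurled black screw cap, 46 mm in diameter, 24 mm high, 40 g; 106 mm above the table while closed; z up. Take it by its sides from above; 14 mm of bare neck lie below its lower edge. A springy seal (10 N) keeps it tight: pressing sinks it by 2 mm at most; twisting takes 0.2 N m.
- slim_cap_rim (a point): Point on the side of the slim tall jar's cap, 23 mm from its axis, half-way up, along the cap's own x axis. Turned anticlockwise (seen from above, relative to the jar) the cap lets go 0.7 to 1.0 rad from its start and meets a stop at 1.25 to 1.55 rad: a turn of 1.1 rad always frees it. Grip with 20 N or more.
- die1: White die, 16 mm cube. Origin: centre of its underside. Leave alone.
- die2: White die, 16 mm cube. Origin: centre of its underside. Leave alone.
- tumbler: Glass tumbler upside down, 72 mm across, 100 mm high. Origin: centre of its underside. Leave alone.
- ashtray: White ceramic ashtray, 120 mm across, 32 mm high. Origin: centre of its underside. Leave alone.
- mug: Ceramic mug, 76 mm across, 90 mm high. Origin: centre of its underside. Leave alone.
There are look-alikes about, which are no part of the job. Leave any green, purple or yellow look-alike of the slim alone.

How it is judged (in metres and radians):
On the way:
1. the cap of the right jar is unscrewed and lifted clear, over its own mouth, the jar standing (((horizontal distance between chips_mid and tray below 0.07 m and z of wide_cap_mid in the frame of wide_mouth between 0.015 and 0.062 m and horizontal distance between wide_cap_mid and wide_mouth below 0.018 m and angle between wide_cap_mid's own z axis and vertical below 0.2 rad and angle between wide's own z axis and vertical below 0.05 rad and height (world z) of wide between -0.004 and 0.004 m and contact force between wide_cap and the fingers above 1 N) or (horizontal distance between tile_mid and tray below 0.07 m and z of slim_cap_mid in the frame of slim_mouth between 0.015 and 0.062 m and horizontal distance between slim_cap_mid and slim_mouth below 0.018 m and angle between slim_cap_mid's own z axis and vertical below 0.2 rad and angle between slim's own z axis and vertical below 0.05 rad and height (world z) of slim between -0.004 and 0.004 m and contact force between slim_cap and the fingers above 1 N))), for 0.2 s.
At the end, for the whole second after the job is handed in: The jar matching what lies in the tray stands upright on the table (0.05 rad); its cap is gripped, at rest, clear of the jar, level (0.2 rad), within 18 mm of the mouth's axis, lower edge 3 to 50 mm above the mouth. The other jar is closed and upright (((horizontal distance between chips_mid and tray below 0.07 m and z of wide_cap_mid in the frame of wide_mouth between 0.015 and 0.062 m and horizontal distance between wide_cap_mid and wide_mouth below 0.018 m and angle between wide_cap_mid's own z axis and vertical below 0.2 rad and angle between each of wide, slim's own z axis and vertical below 0.05 rad and height (world z) of wide between -0.004 and 0.004 m and contact force between wide_cap and wide below 0.1 N and contact force between wide_cap and the fingers above 1 N and linear speed of wide_cap below 0.01 m/s and z of slim_cap_mid in the frame of slim_mouth below 0 m and horizontal distance between slim_cap_mid and slim_mouth below 0.004 m) or (horizontal distance between tile_mid and tray below 0.07 m and z of slim_cap_mid in the frame of slim_mouth between 0.015 and 0.062 m and horizontal distance between slim_cap_mid and slim_mouth below 0.018 m and angle between slim_cap_mid's own z axis and vertical below 0.2 rad and angle between each of slim, wide's own z axis and vertical below 0.05 rad and height (world z) of slim between -0.004 and 0.004 m and contact force between slim_cap and slim below 0.1 N and contact force between slim_cap and the fingers above 1 N and linear speed of slim_cap below 0.01 m/s and z of wide_cap_mid in the frame of wide_mouth below 0 m and horizontal distance between wide_cap_mid and wide_mouth below 0.004 m))); the arm keeps its last pose, push and grip.
It fails at once if the cap of the other jar is turned or shifted by more than 10 mm at its rim ((horizontal distance between chips_mid and tray below 0.07 m and distance of slim_cap_rim from where it was at the start of the episode above 0.01 m) or (horizontal distance between tile_mid and tray below 0.07 m and distance of wide_cap_rim from where it was at the start of the episode above 0.01 m)).
It fails at once if a jar is lifted more than 15 mm, tipped more than 0.3 rad or shifted more than 40 mm (height (world z) of any of wide, slim above 0.015 m or angle between any of wide, slim's own z axis and vertical above 0.3 rad or distance of any of wide, slim from where it was at the start of the episode above 0.04 m).
It fails at once if what lies in the tray or on the coaster is moved by more than 15 mm (distance of any of chips_mid, tile_mid from where it was at the start of the episode above 0.015 m).
It fails at once if a die, the tumbler, the ashtray or the mug is moved by more than 20 mm (distance of any of die1, die2, tumbler, ashtray, mug from where it was at the start of the episode above 0.02 m).
It also fails if it takes over 38 s, if anything falls off the work surface, if the arm or the gripper's body presses on something with over 40 N, if the wrist force passes 120 N, or if a joint passes its speed limit or range.

## Working session

There is one attempt and no reset: what is moved stays moved. The work goes in short steps, Python scripts to look and compute and a tool call to move; the robot and the scene stay as the last step left them, time stands still between calls to the robot, and variables do not carry over. Pictures are saved under pics/ and viewed, at most 10 in all, crops included, and the job is handed in when it is done.

Besides the shell and the picture viewer there is one more tool, called in YAML: its name, and indented under it one key for each argument. apply_moves: Moves the arm, as the interface text tells. Its arguments: {"type":"object","properties":{"series":{"type":"string"},"squeeze":{"type":"number"}},"required":["series"]}

```bash
mkdir -p pics && cat > h.py <<'E'
import numpy as np, cv2
from bench import sense, snapshot, hand_in, grip_depth
def pt(s,u,v,z=None,d=None):
    K=np.array(s["intrinsics"]);p=cv2.undistortPoints(np.array([[[u,v]]],float),K,np.array(s["dist"]))[0,0]
    T=np.array(s["extrinsics"]);r=np.array([p[0],p[1],1.])
    if z is not None:
        w=T[:3,:3]@r; return T[:3,3]+w*(z-T[2,3])/w[2]
    if d is None: d=s["depth"][int(round(v)),int(round(u))]
    return (T@np.append(r*d,1))[:3]
E
python3 - <<'E'
from h import *
import pickle
print(sense(),grip_depth if not callable(grip_depth) else grip_depth())
for n in("top","side"):
    s=snapshot(n);cv2.imwrite(f"pics/{n}0.png",s["frame"]);pickle.dump(s,open(n+".pkl","wb"))
    print(n,s["extrinsics"])
E
```

```text
{'time': 0.0, 'joint_pos': array([ 6.59238423e+01,  7.51588183e+00,  8.53312299e+01, -2.05697556e-05,
        8.72613506e+01, -4.89542359e+00]), 'qd': array([ 0.03047948,  0.08737055, -0.05997658,  0.0251063 , -0.16504257,
        0.04199263]), 'joint_efforts': array([ 3.95088073e-04, -5.69394028e+01, -5.00550807e+01,  9.25011534e-06,
        1.42444743e-02,  3.68053065e-05]), 'tool_pos': array([196.90085124, 566.17431999, 230.21767452]), 'tcp_rot': array([-1.79891932e+02, -9.23541338e-03,  1.60819258e+02]), 'ft_force': array([ 0.30348855,  0.14168893, -0.82873776]), 'wrist_torque': array([ 0.00014912, -0.03424119,  0.00257145]), 'grip_force': 0.0, 'finger_gap': 85.28282217067853} 18.700000000000003
top [[-1.25709314e-02 -9.92261577e-01  1.23527056e-01  4.25216269e+02]
 [-9.99547899e-01  9.09562473e-03 -2.86577634e-02  5.10672122e+01]
 [ 2.73124418e-02 -1.23831464e-01 -9.91927315e-01  1.23648936e+03]
 [ 0.00000000e+00  0.00000000e+00  0.00000000e+00  1.00000000e+00]]
side [[-9.99724335e-01 -8.44322803e-03  2.19081411e-02  5.52699588e+02]
 [-2.14784907e-02  7.05762443e-01 -7.08122905e-01  7.66013201e+02]
 [-9.48310006e-03 -7.08398254e-01 -7.05749237e-01  8.25857240e+02]
 [ 0.00000000e+00  0.00000000e+00  0.00000000e+00  1.00000000e+00]]
```

View pics/top0.png

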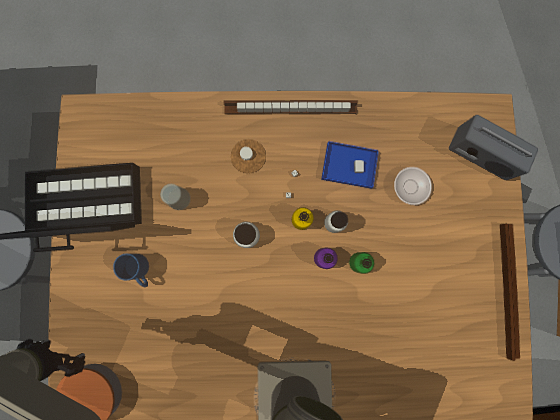

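View pics/side0.png

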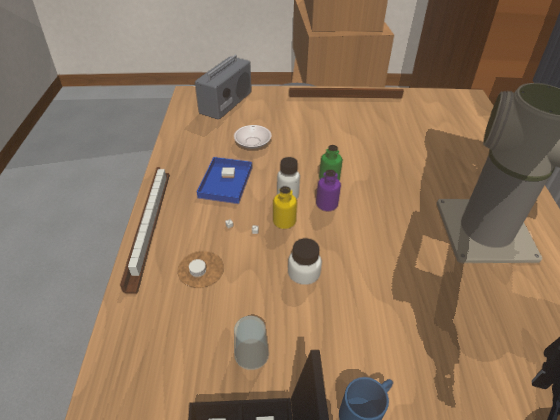

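Top picture: the blue tray is at (350,165) with an oblong white thing at (359,166). The coaster at (248,156) holds a round one at (246,153). Candidates for the slim jar: white with black cap (338,220), yellow (303,217), purple (326,258), green (362,263). The wide jar is at (246,234). I choose the white one at (338,220) and check it in a crop.

```bash
python3 - <<'E'
from h import *
import pickle
t=pickle.load(open("top.pkl","rb"));s=pickle.load(open("side.pkl","rb"))
a=cv2.resize(t["frame"][140:290,225:395],None,fx=3.5,fy=3.5,interpolation=cv2.INTER_CUBIC)[:525,:]
a=cv2.resize(t["frame"][140:280,230:390],(400,350),interpolation=cv2.INTER_CUBIC)
b=cv2.resize(s["frame"][130:290,180:360],(394,350),interpolation=cv2.INTER_CUBIC)
cv2.imwrite("pics/crop.png",np.hstack([a,b]))
# top surfaces: dark pixels in depth band around expected cap-top
for n,S in(("top",t),("side",s)):
    T=np.array(S["extrinsics"]);K=np.array(S["intrinsics"])
    v,u=np.mgrid[:420,:560];p=cv2.undistortPoints(np.stack([u,v],-1).reshape(-1,1,2).astype(float),K,np.array(S["dist"]))[:,0]
    d=S["depth"].reshape(-1);W=(np.c_[p,np.ones(len(p))]*d[:,None])@T[:3,:3].T+T[:3,3]
    S["W"]=W.reshape(420,560,3)
    dark=S["frame"].max(2)<70
    for nm,c,zt in(("slim",(545,-50),118),("wide",(520,150),88)):
        m=dark&(abs(S["W"][...,2]-zt)<6)&(d.reshape(420,560)>0)
        k,l,st,ce=cv2.connectedComponentsWithStats(m.astype(np.uint8))
        for i in range(1,k):
            if st[i,4]>40:
                q=S["W"][l==i];print(n,nm,st[i],ce[i].round(1),q.mean(0).round(1),q.min(0).round(),q.max(0).round())
for u,v,z in((338,220,118),(303,217,118),(326,258,118),(362,263,118),(246,234,88),(359,166,20),(246,153,20),(350,165,0)):
    print(u,v,pt(t,u,v,z=z).round(0),t["W"][v,u].round(0))
E
```

```text
top slim [463 131  64  43 160] [492.1 154.6] [ 704.7 -590.3  118.5] [ 651. -691.  112.] [ 776. -505.  124.]
top slim [332 212  16  16 206] [339.4 219.4] [ 519.1 -128.4  118. ] [ 498. -150.  112.] [ 540. -107.  123.]
top slim [275 387  42  12  57] [294.2 390.2] [ 59.2   4.3 118.1] [ 39. -55. 112.] [ 70.  56. 124.]
top wide [459 140  17  15  47] [467.1 147.6] [ 733.7 -529.2   87.5] [ 714. -552.   82.] [ 758. -504.   94.]
top wide [477 152  44  24  91] [498.1 164. ] [ 683.6 -624.8   87.4] [ 650. -696.   82.] [ 721. -561.   94.]
top wide [235 224  21  20 332] [244.6 233.6] [484.2 137.2  87.9] [458. 108.  82.] [512. 165.  94.]
top wide [275 383  31  13  46] [288.9 386.6] [59.8 17.3 88. ] [ 38. -27.  83.] [68. 56. 94.]
side slim [281 158  16  12 142] [288.5 163.4] [ 520.2 -122.1  116.9] [ 501. -146.  112.] [540. -99. 121.]
side slim [473 189  12  20  59] [477.2 199.3] [ 65.1   8.9 118. ] [ 58. -26. 112.] [ 69.  36. 124.]
side slim [296 385   5  35  54] [297.7 402.1] [514.  494.1 118.1] [511. 466. 112.] [516. 523. 124.]
side wide [462   2  22  27  71] [473.   14.8] [ -377.6 -1308.4    88. ] [ -385. -1466.    82.] [ -371. -1159.    94.]
side wide [469 199  10  16  53] [472.6 207.7] [66.2  7.4 88.1] [ 61. -21.  82.] [70. 29. 94.]
side wide [293 239  25  22 165] [302.2 250.9] [493.3 147.7  86.5] [461. 113.  82.] [513. 170.  90.]
338 220 [ 517. -124.  118.] [ 518. -125.  117.]
303 217 [527. -27. 118.] [528. -28. 108.]
326 258 [413. -88. 118.] [413. -89. 111.]
362 263 [ 398. -188.  118.] [ 397. -190.  108.]
246 234 [483. 133.  88.] [483. 133.  88.]
359 166 [ 692. -210.   20.] [ 692. -210.   19.]
246 153 [735. 138.  20.] [736. 138.  18.]
350 165 [ 700. -186.    0.] [ 699. -185.    6.]
```

View pics/crop.png

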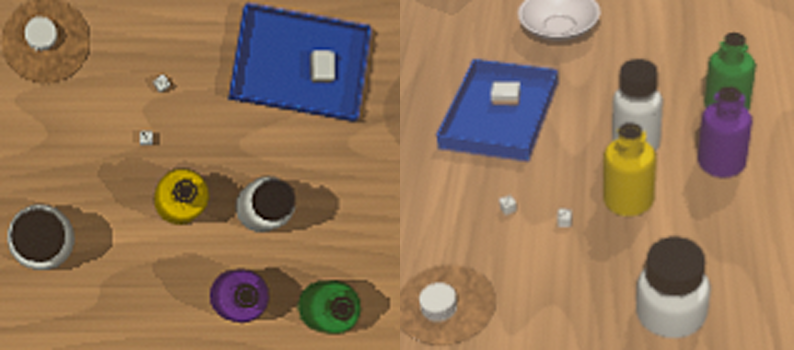

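The tray thing is an oblong tile and the coaster thing is round chips, so the job is the slim jar. The white one with the wide black cap stands at about (519,-128), with a cap top of 118 mm. Both cameras agree to about 6 mm. Moving above it now.

apply_moves:
  series: "-0.04 -0.04 0 0 -1;-0.07 -0.072 0 0 -1;-0.07 -0.072 0 0 -1;-0.07 -0.072 0 0 -1;-0.07 -0.072 0 0 -1"
  squeeze: 40

```text
time: 0.52
tool_pos: [255.5, 440.8, 230.6]
tcp_rot: [-179.9, -0.0, 160.9]
ft_force: [0.7, -0.4, 0.4]
finger_gap: 85.5
grip_force: 0.0
```

apply_moves:
  series: "-0.07 -0.072 0 0 -1;-0.07 -0.072 0 0 -1;-0.07 -0.072 0 0 -1;-0.07 -0.072 0 0 -1;-0.07 -0.072 0 0 -1"

```text
time: 0.93
tool_pos: [319.2, 304.2, 230.9]
tcp_rot: [-180.0, -0.0, 160.8]
ft_force: [1.1, -0.0, 0.3]
finger_gap: 85.4
grip_force: 0.0
```

apply_moves:
  series: "-0.07 -0.072 0 0 -1;-0.07 -0.072 0 0 -1;-0.07 -0.072 0 0 -1;-0.07 -0.072 0 0 -1;-0.07 -0.072 0 0 -1"

```text
time: 1.35
tool_pos: [382.9, 167.7, 231.0]
tcp_rot: [-180.0, -0.0, 160.8]
ft_force: [0.9, 0.8, -0.5]
finger_gap: 85.6
grip_force: 0.0
```

apply_moves:
  series: "-0.07 -0.072 0 0 -1;-0.07 -0.072 0 0 -1;-0.07 -0.072 0 0 -1;-0.07 -0.072 0 0 -1;-0.07 -0.072 0 0 -1"

```text
time: 1.77
tool_pos: [446.7, 31.2, 231.0]
tcp_rot: [-180.0, -0.0, 160.8]
ft_force: [0.2, 0.4, -0.8]
finger_gap: 85.4
grip_force: 0.0
```

apply_moves:
  series: "-0.07 -0.072 0 0 -1;-0.07 -0.072 0 0 -1;-0.07 -0.072 0 0 -1;-0.07 -0.072 0 0 -1;-0.04 -0.04 0 0 -1"

```text
time: 2.18
tool_pos: [505.3, -94.5, 230.7]
tcp_rot: [-180.0, -0.0, 160.7]
ft_force: [0.2, 0.0, 0.1]
finger_gap: 85.5
grip_force: 0.0
```

apply_moves:
  series: "0 0 0 0.06 -1;0 0 0 0.06 -1;0 0 0 0.06 -1;0 0 0 0.06 -1;0 0 0 0.02 -1"

```text
time: 2.6
tool_pos: [504.5, -91.8, 230.7]
tcp_rot: [-180.0, -0.1, 130.6]
ft_force: [0.0, -0.5, -0.7]
finger_gap: 85.6
grip_force: 0.0
```

apply_moves:
  series: "-0.06 -0.02 0 0 -1;-0.063 -0.022 0 0 -1;0 0 0 0 -1;0 0 0 0 -1"

```text
time: 2.93
tool_pos: [519.3, -128.3, 230.7]
tcp_rot: [-180.0, -0.1, 130.9]
ft_force: [0.3, 0.5, 0.6]
finger_gap: 85.4
grip_force: 0.0
```

```bash
python3 - <<'E'
from h import *
from scipy.spatial.transform import Rotation as Ro
st=sense();s=snapshot("wrist");T=np.eye(4);T[:3,:3]=Ro.from_euler("xyz",st["tcp_rot"],degrees=True).as_matrix();T[:3,3]=st["tool_pos"]
C=T@np.array(s["tool_from_camera"]);s["extrinsics"]=C
print(st["tool_pos"],np.array(s["tool_from_camera"]).round(2))
K=np.array(s["intrinsics"]);v,u=np.mgrid[:420,:560]
p=cv2.undistortPoints(np.stack([u,v],-1).reshape(-1,1,2).astype(float),K,np.array(s["dist"]))[:,0]
W=((np.c_[p,np.ones(len(p))]*s["depth"].reshape(-1,1))@C[:3,:3].T+C[:3,3]).reshape(420,560,3)
m=(s["frame"].max(2)<80)&(abs(W[...,2]-118)<4)&(np.hypot(W[...,0]-519,W[...,1]+126)<45)
q=W[m];cv2.imwrite("pics/w1.png",s["frame"])
print(len(q),q.min(0),q.max(0),q.mean(0),cv2.minEnclosingCircle(q[:,:2].astype(np.float32)))
E
```

```text
[ 519.28303668 -128.30614403  230.66782799] [[  -0.     -0.96   -0.26   66.7 ]
 [   1.     -0.     -0.     -0.36]
 [  -0.     -0.26    0.96 -142.57]
 [   0.      0.      0.      1.  ]]
2567 [ 498.29226361 -150.46257202  114.04441335] [ 543.61000936 -105.09585981  120.17583482] [ 520.32701158 -127.32843139  117.98271663] ((520.7285766601562, -127.79359436035156), 22.892440795898438)
```

View pics/w1.png

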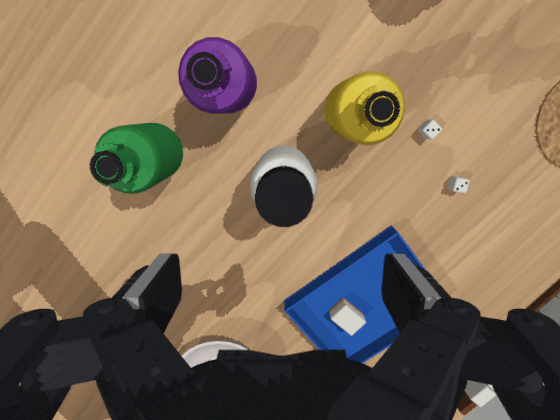

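Wrist view: the slim's cap is at (284,197), fitted radius 22.9 mm at z 118, axis at (520.7,-127.8). The tile in the tray at (348,317) is oblong. Descending around the cap; the neighbours are clear.

apply_moves:
  series: "-0.001 0.005 0.05 0 -1;0 0 0.08 0 -1;0 0 0.08 0 -1;0 0 0.08 0 -1;0 0 0.05 0 -1"

```text
time: 3.4
tool_pos: [519.3, -125.7, 126.4]
tcp_rot: [-179.9, -0.2, 131.1]
ft_force: [0.2, 0.4, -0.6]
finger_gap: 85.4
grip_force: 0.0
```

apply_moves:
  series: "0 0 0.04 0 -1;0 0 0.04 0 -1;0 0 0.04 0 -1;0 0 0.029 0 -1;0 0 0 0 -1"

```text
time: 3.82
tool_pos: [519.8, -126.6, 82.6]
tcp_rot: [-179.9, -0.1, 131.0]
ft_force: [-0.3, 0.5, 0.1]
finger_gap: 85.2
grip_force: 0.0
```

apply_moves:
  series: "-0.005 0 0 0 -0.6;0 0 0 0 -0.2;0 0 0 0 0;0 0 0 0 0.2;0 0 0 0 1"
  squeeze: 60

```text
time: 4.23
tool_pos: [522.6, -128.8, 86.0]
tcp_rot: [180.0, 0.1, 131.0]
ft_force: [-2.5, -0.9, 6.4]
finger_gap: 45.1
grip_force: 60.8
```

apply_moves:
  series: "0 0 0 0 1;0 0 0 0 1;0 0 0 0 1;0 0 0 0 1;0 0 0 0 1"

```text
time: 4.65
tool_pos: [522.6, -128.8, 86.0]
tcp_rot: [180.0, 0.1, 131.0]
ft_force: [-2.3, -1.0, 6.6]
finger_gap: 45.0
grip_force: 60.8
```

apply_moves:
  series: "0 0 0.007 0 1;0 0 0.005 0 1;0 0 0 0 1"

```text
time: 4.9
tool_pos: [523.5, -129.1, 84.1]
tcp_rot: [179.9, 0.2, 131.0]
ft_force: [-6.6, -0.3, 16.7]
finger_gap: 45.3
grip_force: 61.8
```

apply_moves:
  series: "0.003 -0.004 0 0 1;0 0 0 0 1"

```text
time: 5.07
tool_pos: [522.4, -129.0, 84.0]
tcp_rot: [179.8, 0.2, 131.0]
ft_force: [-2.6, 1.2, 13.2]
finger_gap: 45.0
grip_force: 61.5
```

apply_moves:
  series: "0 0 0.002 -0.03 1;0 0 0 -0.03 1;0 0 0 -0.03 1;0 0 0 -0.03 1;0 0 0 -0.03 1"

```text
time: 5.48
tool_pos: [523.2, -129.1, 83.8]
tcp_rot: [179.9, 0.4, 148.4]
ft_force: [-0.0, 0.7, 14.0]
finger_gap: 44.8
grip_force: 61.6
```

apply_moves:
  series: "0 0 0 -0.03 1;0 0 0 -0.03 1;0 0 0 -0.03 1;0 0 0 -0.03 1;0 0 0 -0.03 1"

```text
time: 5.9
tool_pos: [523.3, -129.1, 83.9]
tcp_rot: [180.0, 0.4, 165.6]
ft_force: [-0.1, 1.1, 13.4]
finger_gap: 44.8
grip_force: 61.6
```

apply_moves:
  series: "0 0 0 -0.03 1;0 0 0 -0.03 1;0 0 0 -0.03 1;0 0 0 -0.03 1;0 0 0 0 1"

```text
time: 6.32
tool_pos: [523.3, -128.9, 83.9]
tcp_rot: [-179.9, 0.4, 179.4]
ft_force: [-0.7, 0.7, 13.5]
finger_gap: 44.8
grip_force: 61.6
```

```bash
python3 - <<'E'
from h import *
s=sense();print({k:np.round(s[k],1) for k in s})
E
```

```text
{'time': np.float64(6.3), 'joint_pos': array([ -19.3,    4.7,  104.2,    0. ,   70.7, -108.7]), 'qd': array([ 0.1, -0. , -0. , -0. , -0. ,  5. ]), 'joint_efforts': array([ -0.9, -42.9, -39. ,  -0.5,  -0.1,  -1.3]), 'tool_pos': array([ 523.3, -128.9,   83.9]), 'tcp_rot': array([-179.9,    0.4,  179.4]), 'ft_force': array([-0.7,  0.7, 13.5]), 'wrist_torque': array([0.3, 0. , 0. ]), 'grip_force': np.float64(61.6), 'finger_gap': np.float64(44.8)}
```

apply_moves:
  series: "0 0 0 -0.03 1;0 0 0 -0.03 1;0 0 0 -0.03 1;0 0 0 -0.03 1;0 0 0 -0.03 1"

```text
time: 6.73
tool_pos: [523.4, -128.6, 83.9]
tcp_rot: [-179.8, 0.3, -163.5]
ft_force: [1.1, 3.1, 14.5]
finger_gap: 44.6
grip_force: 61.6
```

apply_moves:
  series: "0 0 0 -0.015 1;0 0 0 0 1"

```text
time: 6.9
tool_pos: [523.4, -128.6, 83.9]
tcp_rot: [-179.8, 0.3, -161.8]
ft_force: [0.3, 3.5, 14.1]
finger_gap: 45.0
grip_force: 61.6
```

```bash
python3 - <<'E'
from h import *
s=sense();print({k:np.round(s[k],2) for k in ("joint_pos","wrist_torque")})
E
```

```text
{'joint_pos': array([-1.9300e+01,  4.7200e+00,  1.0415e+02,  8.0000e-02,  7.0760e+01,
       -1.2752e+02]), 'wrist_torque': array([ 0.62,  0.04, -0.02])}
```

apply_moves:
  series: "0 0 -0.01 0 1;0 0 -0.01 0 1;0 0 -0.008 0 1;0 0 -0.008 0 1;0 0 0 0 1"

```text
time: 7.32
tool_pos: [520.6, -128.4, 91.6]
tcp_rot: [-180.0, 0.0, -161.9]
ft_force: [0.6, 0.7, 0.9]
finger_gap: 45.0
grip_force: 61.2
```

The force is near zero, with no jar weight on it: the cap is free. Lifting on.

apply_moves:
  series: "0 0 -0.02 0 1;0 0 -0.02 0 1;0 0 -0.02 0 1;0 0 -0.02 0 1;0 0 -0.02 0 1"

```text
time: 7.73
tool_pos: [520.4, -128.5, 122.0]
tcp_rot: [-180.0, 0.0, -161.9]
ft_force: [-0.3, 0.0, 0.2]
finger_gap: 44.9
grip_force: 61.2
```

apply_moves:
  series: "0 0 0 0 1;0 0 0 0 1;0 0 0 0 1;0 0 0 0 1;0 0 0 0 1"

```text
time: 8.15
tool_pos: [520.1, -128.3, 120.7]
tcp_rot: [180.0, -0.0, -161.9]
ft_force: [0.2, 0.4, 0.4]
finger_gap: 44.8
grip_force: 61.3
```

```bash
python3 - <<'E'
from h import *
s=snapshot("side");a=s["frame"][100:300,190:390];cv2.imwrite("pics/s2.png",cv2.resize(a,(580,580),interpolation=cv2.INTER_CUBIC))
E
```

```text
(no output)
```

View pics/s2.png

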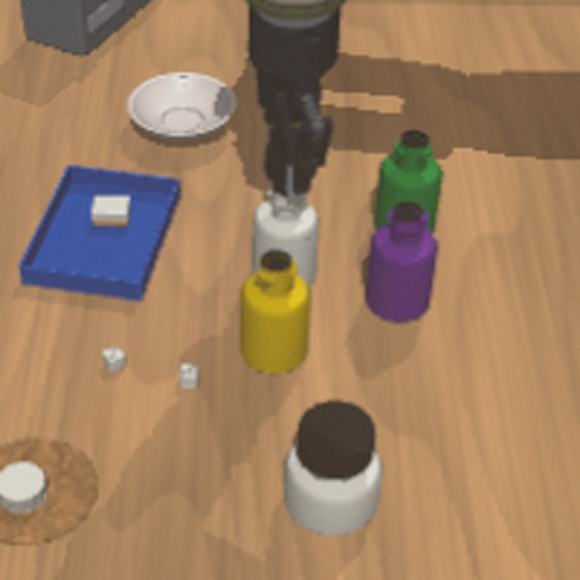

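Side crop: the jar is upright with its bare white neck at (287,203), and the cap is held in the gripper above it. The lift was about 37 mm, so the lower edge is about 19 mm clear. The other jar and the look-alikes are unmoved.

```bash
python3 -c "
from bench import hand_in;print(hand_in())"
```

```text
the job is handed in; nothing more can be done
None
```

The tile was in the tray, so I opened the slim jar and handed the job in with its cap held level about 2 cm above the mouth; the jar is standing, the wide jar looks still closed, and the hand-in gave no verdict.

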